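# Slide a label plate out over the end of a ledge

## Robot

A 6-joint arm with a two-finger parallel gripper is mounted at the origin on a cart in front of the work surface, level with it; the furniture and walls round the work are solid. World frame = base frame: x ahead of the robot, y to its left, z up, the work surface at z = 0. Lengths are in m, angles in degrees, forces in N, time in s.
With the tool pointing down it reaches from about 0.4 to 0.825 m from the base axis. Payload 7 kg.
Tool frame: the origin (TCP) lies midway between the tips of the shut fingers; the grasp point (between the pads) lies 19 mm behind it; z points along the fingers, y is the line along which they close (so a half turn about z gives the same grasp; the last joint's range is limited). The gripper opens to 88 mm and grips with 3 to 60 N. Pads are 19 mm wide; open, the fingers measure 130 mm over their backs; the gripper's body (78 mm by 193 mm) begins 47 mm behind the grasp point.
Start: joints at [-49.097, 20.546, 0.682, 0, -70.136, -16.507], TCP at [0.279, -0.615, 0.227] pointing down, gripper open.
Joint ranges: [-176.03, 176.03], [-82.01, 121.73], [-58.28, 71.71], [-173.87, 95.51], [-174.79, -0.11], [-173.66, 173.66]. Speed limits (degrees/s): [136.94, 136.94, 172.46, 180, 180, 180].

## Interface

Orientations are given as a 3x3 rotation matrix whose columns are the frame's x, y, z axes.
In Python, from rig import robot gives the robot as it stands. Calls block until the motion is done:
- robot.goto(position, orientation): joint-space move of the TCP to a pose.
- robot.servo_line(position, ori=None, speed=0.15): straight line of the TCP; ori=None keeps the orientation; speed is the mean speed in m/s.
- robot.movej(angles): joint-space move.
- robot.move_gripper(opening): opening from 0.0 (shut) to 1.0 (fully open); the grip force is fixed at half the most; returns when the fingers have stopped.
- robot.dwell(seconds).
- robot.ik(position, orientation): joint angles nearest the present ones, or None.
- robot.grab_frame(name): name is "side" or "top" or "wrist"; returns (picture, depth): 420x560x3 uint8, red, green, blue; 420x560 float32, m along the optical axis (not along the pixel's ray), 0 where there is no reading.
- robot.camera_info(name): a dict with "vfov" (degrees; the focal length in pixels is half the picture's height over the tangent of half this angle, whatever the lens; pixels are square), "cx", "cy" (the principal point, pixels), "view" (4x4, takes a point from world to camera coordinates); the wrist camera has in their place "T_tool_cam" (4x4, takes a point from camera to tool coordinates, whose origin is the TCP and whose axes are the flange's). Camera axes: x right, y down, z forward; pixel columns grow to the right and rows downward; lengths in m; the calibration is good to about 2 mm. A picture is of the moment at which its call begins: read the wrist's pose just before it. camera_info takes no time and is no camera call.
A pose or a line that the arm cannot do raises robot.Unreachable and nothing moves.
- robot.job_done(): hands the job in; it is judged then, once.
Readings, each from a call of its own:
- robot.read_t(): time.
- robot.read_qpos(): joint angles.
- robot.read_qvel(): joint speeds.
- robot.read_effort(): joint torques, N m.
- robot.read_position(): TCP position.
- robot.read_tcp_rot(): TCP orientation.
- robot.read_force(): force on the tool from outside, world axes, zero at the start.
- robot.read_ft_torque(): the same for the moment, N m.
- robot.read_grip_width(): opening from 0.0 (shut) to 1.0 (fully open).
- robot.read_finger_force(): force on a finger pad.
Only numpy, scipy, OpenCV 4.12 (cv2) and the standard library are available. Lean on these libraries where they do the work, as an engineer would, in place of code of your own. Each camera call takes 0.05 s, during which the arm holds its last target. There are 200 camera calls.

## Task

With the fingertips or the outside of the fingers, push the flat label plate that lies on the raised ledge until it lies flat along the upstand at the ledge's far side, with about a third of its length sticking out over the end of the ledge away from the bottle, so that it can later be taken by its edge. Only push it: never lift it, and do not let it tip or drop. Leave everything else where it is.

Things in the scene. Friction and masses are not known exactly. Their poses are not given: they have to be found in the camera images.
- ledge: Fixed white-topped ledge on two low feet, 120 mm deep (its x) and 360 mm long (its y). Origin on the worktop under its centre; its y runs along its length, its x points to its far side. The deck's top is 50 mm above the origin. Along the far side stands a metal upstand 10 mm thick and 14 mm above the deck, its near face at x = +50 mm, as long as the deck. The near side and both ends (y = +180 and -180 mm) are open, with no lip. It stands turned up to about 0.2 rad.
- plate: Loose flat rectangular dark steel plate with a small screw hole near each end, 60 mm wide (its x), 130 mm long (its y), 6 mm thick, about 0.13 kg. Origin at the centre of its underside. It starts flat near the middle of the ledge's deck, up to 0.16 rad askew, its centre 17 to 30 mm short of where it would be when lying against the upstand. It slides freely on the deck under a light push and would tip off if half its length stuck out.
- bottle: White plastic bottle with a blue screw cap, 68 mm in diameter, 152 mm tall, standing on the worktop just beyond one end of the ledge (either end, it varies; its y in the ledge's frame tells which), its centre 250 to 265 mm from the ledge's centre. Origin at the centre of its underside.
- timer: Small white countdown timer lying on the worktop beyond the other end of the ledge, the end the plate shall stick out over, 62 x 66 mm, 19 mm high, its centre 250 to 265 mm from the ledge's centre. Origin at the centre of its underside. To be left alone; the plate passes above it.
- scissors: Scissors with red handles, 199 mm long, 9 mm high, lying on the worktop to the right; to be left alone. Origin at the centre of the underside.
- syringe_2: Clear syringe, 116 mm long, 19 mm high, lying on the worktop to the right; to be left alone. Origin at the centre of the underside.
- collar_2: Beige nylon collar (thick ring), 47 mm across, 16 mm high, lying on the worktop to the right; to be left alone. Origin at the centre of the underside.
Mind the look-alikes: they are no part of the job. There is more than one size of the plate; the job needs the larger.

How it is judged:
By the outcome, as a careful person would: the job done as asked, in the order asked, and still so for the second after the job is handed in, with the robot touching nothing.
It also fails if it takes over 58 s, if anything falls off the work surface, if the arm or the gripper's body presses on something with over 40 N, if the wrist force passes 120 N, or if a joint passes its speed limit or range.

## Working session

There is one attempt and no reset: what is moved stays moved. The work goes in short steps, each a Python script; the robot and the scene stay as the last script left them, time stands still between calls to the robot, and variables do not carry over. Pictures are saved under pics/ and viewed, at most 10 in all, crops included, and the job is handed in when it is done.

```bash
mkdir -p pics; python3 - <<'E'
from rig import robot
import cv2,numpy as np
ims=[]
for n in("top","side"):
    p,d=robot.grab_frame(n); np.savez(f"pics/{n}0.npz",p=p,d=d)
    cv2.imwrite(f"pics/{n}0.png",p[:,:,::-1]); print(n,robot.camera_info(n))
print(robot.read_t(),robot.camera_info("wrist"))
E
```

```text
top {'vfov': 44.38504751521955, 'cx': 276.470559972062, 'cy': 206.48289382688853, 'view': array([[-2.50235727e-02, -9.99683160e-01, -2.72055542e-03,
        -1.07313000e-02],
       [-9.97373656e-01,  2.51506033e-02, -6.79208210e-02,
         5.18517934e-01],
       [ 6.79677245e-02,  1.01378871e-03, -9.97687005e-01,
         1.46023956e+00],
       [ 0.00000000e+00,  0.00000000e+00,  0.00000000e+00,
         1.00000000e+00]])}
side {'vfov': 46.97506332562471, 'cx': 281.4486651347248, 'cy': 208.75636913750017, 'view': array([[-0.99548056, -0.09471003,  0.00696121,  0.50112913],
       [-0.0660703 ,  0.63806838, -0.76713979,  0.11267694],
       [ 0.06821411, -0.76413268, -0.64144219,  1.63109264],
       [ 0.        ,  0.        ,  0.        ,  1.        ]])}
0.1 {'vfov': 68.76742972993935, 'cx': 279.4598855595823, 'cy': 208.71846526716106, 'T_tool_cam': array([[-6.87907182e-04, -9.64916761e-01, -2.62555081e-01,
         6.96080876e-02],
       [ 9.99999747e-01, -6.16587884e-04, -3.54024854e-04,
         3.01739847e-05],
       [ 1.79716234e-04, -2.62555259e-01,  9.64916941e-01,
        -1.58295839e-01],
       [ 0.00000000e+00,  0.00000000e+00,  0.00000000e+00,
         1.00000000e+00]])}
```

View pics/top0.png

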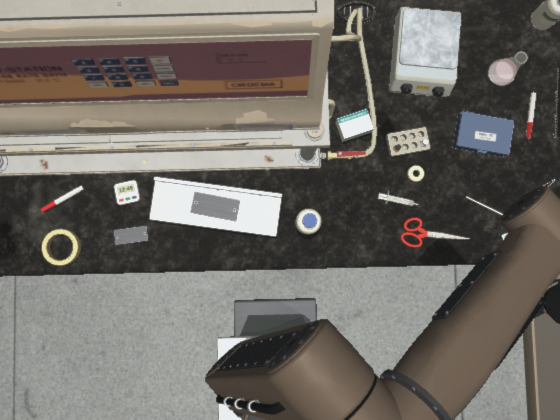

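View pics/side0.png

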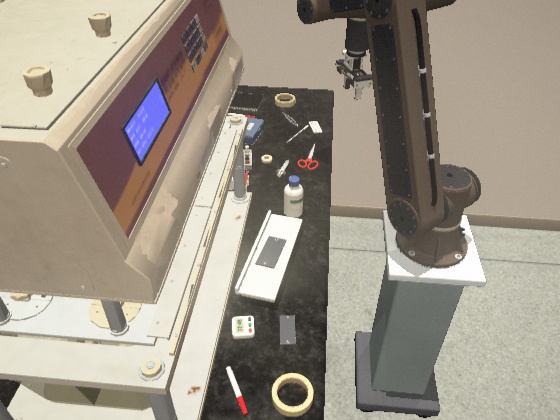

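The top view shows the ledge as the white strip at px (150–283, 178–236), the bottle at (308,221) on its right (-y) end and the timer at (125,192) on its left (+y) end. There are two dark plates: one on the ledge at about (215,206) and a smaller one on the worktop at (131,235). The job's plate is the larger one, on the ledge. I'll measure it and check an enlarged crop.

```bash
cat > h.py <<'E'
import cv2,numpy as np
def ray(ci,uv,z,H=420):
    f=H/2/np.tan(np.radians(ci["vfov"]/2)); V=ci["view"]; R=V[:3,:3]; c=-R.T@V[:3,3]
    uv=np.atleast_2d(uv).astype(float)
    d=np.c_[(uv[:,0]-ci["cx"])/f,(uv[:,1]-ci["cy"])/f,np.ones(len(uv))]@R
    return c+d*((z-c[2])/d[:,2])[:,None]
def cloud(ci,d):
    f=210/np.tan(np.radians(ci["vfov"]/2)); v,u=np.mgrid[:420,:560]
    P=np.stack([(u-ci["cx"])/f*d,(v-ci["cy"])/f*d,d],-1); V=ci["view"]
    return (P-V[:3,3])@V[:3,:3]
def wristinfo(robot):
    ci=dict(robot.camera_info("wrist")); T=np.eye(4)
    T[:3,:3]=robot.read_tcp_rot();T[:3,3]=robot.read_position()
    ci["view"]=np.linalg.inv(T@ci["T_tool_cam"]); return ci
def rect(P):
    r=cv2.minAreaRect((P[:,:2]*1000).astype(np.float32)); return r,cv2.boxPoints(r)
E
python3 - <<'E'
from rig import robot
from h import *
ci=robot.camera_info("top"); z=np.load("pics/top0.npz"); p,d=z["p"],z["d"]
W=cloud(ci,d); g=cv2.cvtColor(p,cv2.COLOR_RGB2GRAY)
def big(m,lo):
    n,l,s,c=cv2.connectedComponentsWithStats(m.astype(np.uint8)); return [l==i for i in range(1,n) if s[i,4]>lo]
m=np.zeros_like(g,bool); m[175:245,140:295]=1
for M in big(m&(g>185)&(W[...,2]>.03)&(W[...,2]<.08),1000):
    v,u=np.nonzero(M); r,b=rect(ray(ci,np.c_[u,v],.05)); print("deck",r,b.round().tolist(),np.median(W[M][:,2]))
m2=np.zeros_like(g,bool); m2[180:232,165:265]=1; m3=np.zeros_like(m2); m3[222:248,105:155]=1
for nm,k,h in(("plate",m2,.056),("small",m3,.003)):
    for M in big(k&(g>60)&(g<150),200):
        v,u=np.nonzero(M); r,b=rect(ray(ci,np.c_[u,v],h)); print(nm,r,b.round().tolist(),np.median(W[M][:,2]))
for n,uv,h in(("timer",(125,192),.019),("bottlecap",(309,220),.152)): print(n,ray(ci,uv,h)[0])
for u in (180,215,260):
    for r in range(120,196,6): print(u,r,W[r,u].round(3).tolist(),end=' ')
    print()
c=p[165:250,100:330]; cv2.imwrite("pics/crop0.png",cv2.resize(c[:,:,::-1],None,fx=3.4,fy=3.4,interpolation=2))
E
```

```text
deck ((521.7769775390625, 149.89981079101562), (362.1668395996094, 120.29766082763672), 80.86964416503906) [[434.0, -19.0], [552.0, -38.0], [610.0, 319.0], [491.0, 338.0]] 0.05073439012363796
plate ((520.828125, 147.9403076171875), (128.0920867919922, 56.18399429321289), 77.7491455078125) [[480.0, 91.0], [535.0, 79.0], [562.0, 205.0], [507.0, 216.0]] 0.05646619348824896
small ((442.96697998046875, 401.8406066894531), (60.04536819458008, 138.53099060058594), 9.127242088317871) [[402.0, 465.0], [424.0, 329.0], [484.0, 338.0], [462.0, 475.0]] 0.003668027165586516
timer [0.57070759 0.41068901 0.019     ]
bottlecap [ 0.47152436 -0.10768735  0.152     ]
180 120 [0.634, 0.141, 0.603] 180 126 [0.629, 0.146, 0.578] 180 132 [0.626, 0.152, 0.543] 180 138 [0.65, 0.184, 0.373] 180 144 [0.638, 0.185, 0.369] 180 150 [0.629, 0.191, 0.341] 180 156 [0.665, 0.245, 0.053] 180 162 [0.649, 0.246, 0.048] 180 168 [0.633, 0.247, 0.041] 180 174 [0.621, 0.255, 0.001] 180 180 [0.596, 0.244, 0.064] 180 186 [0.58, 0.246, 0.053] 180 192 [0.563, 0.246, 0.051] 
215 120 [0.633, 0.08, 0.601] 215 126 [0.629, 0.083, 0.575] 215 132 [0.66, 0.106, 0.379] 215 138 [0.648, 0.107, 0.376] 215 144 [0.636, 0.108, 0.368] 215 150 [0.626, 0.111, 0.349] 215 156 [0.664, 0.147, 0.048] 215 162 [0.646, 0.146, 0.054] 215 168 [0.63, 0.147, 0.047] 215 174 [0.619, 0.154, -0.004] 215 180 [0.601, 0.153, 0.002] 215 186 [0.576, 0.146, 0.065] 215 192 [0.561, 0.148, 0.049] 
260 120 [0.631, 0.001, 0.6] 260 126 [0.626, 0.002, 0.578] 260 132 [0.658, 0.008, 0.377] 260 138 [0.645, 0.008, 0.375] 260 144 [0.634, 0.009, 0.366] 260 150 [0.677, 0.019, 0.049] 260 156 [0.66, 0.019, 0.048] 260 162 [0.643, 0.02, 0.05] 260 168 [0.627, 0.02, 0.043] 260 174 [0.616, 0.022, -0.005] 260 180 [0.598, 0.022, 0.0] 260 186 [0.58, 0.023, -0.001] 260 192 [0.557, 0.021, 0.063]
```

View pics/crop0.png

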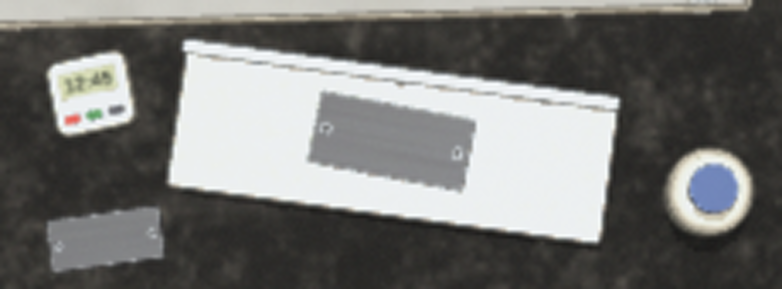

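The crop confirms it: the plate on the ledge measures about 128×56 mm at height 0.056, so it is the larger plate. The one on the worktop at crop px (105,240) is visibly smaller. Next I'll move above the ledge, keeping clear of the bottle and the machine, and take one close look.

```bash
cat >> h.py <<'E'
a=np.radians(80.87-90)
C=np.array([.5217,.150])
def setled(c,ang):
    global C,a; C=np.array(c); a=ang
def L(x,y,z):
    """ledge mm -> world m"""
    c,s=np.cos(a),np.sin(a); q=C+np.array([c*x-s*y,s*x+c*y])/1000; return np.array([q[0],q[1],z])
def ori():
    c,s=np.cos(a),np.sin(a); return np.array([[-c,-s,0],[-s,c,0],[0,0,-1.]])
E
python3 - <<'E'
from rig import robot
from h import *
import sys
R=ori(); print(robot.read_tcp_rot().round(2).tolist())
print(robot.ik([.36,-.28,.27],R),robot.ik(L(-60,0,.26),R),robot.ik(L(17,-95,.0525),R),robot.ik(L(17,80,.0525),R))
robot.goto([.36,-.28,.27],R); robot.goto(L(-60,0,.26),R)
ci=wristinfo(robot); p,d=robot.grab_frame("wrist"); np.savez("pics/w1.npz",p=p,d=d,**ci)
cv2.imwrite("pics/w1.png",p[:,:,::-1]); print(robot.read_t(),robot.read_force())
g=cv2.cvtColor(p,cv2.COLOR_RGB2GRAY); W=cloud(ci,d); z=W[...,2]
for nm,M,h in(("deck",(g>150)&(abs(z-.05)<.006),.05),("plate",(g<140)&(abs(z-.056)<.006),.056),("up",(abs(z-.064)<.004),.064)):
    n,l,s,_=cv2.connectedComponentsWithStats(M.astype(np.uint8)); i=1+s[1:,4].argmax()
    v,u=np.nonzero(l==i); r,b=rect(ray(ci,np.c_[u,v],h)); print(nm,s[i],r,b.round().tolist(),np.median(z[l==i]))
E
```

```text
[[-0.91, -0.41, -0.0], [-0.41, 0.91, 0.0], [0.0, 0.0, -1.0]]
[-13.00571042  -2.30921822 -21.43174657   0.         -70.87747165
 -86.12428958] [  42.11461061    1.49687894  -18.97641275    0.          -69.52670831
 -141.24461061] [ 2.72162947e+01  1.72069832e+01 -3.05003262e+01 -2.54444375e-14
 -4.22926907e+01 -1.26346295e+02] [  41.09917876   22.67339928  -21.55417222    0.          -45.7724285
 -140.22917876]
3.1167 [ 7.74482877e-01 -6.57428093e-01 -5.09505297e-04]
deck [  135   186   294    81 15819] ((517.4110107421875, 152.798828125), (358.19830322265625, 106.52753448486328), 80.79053497314453) [[436.0, -15.0], [541.0, -33.0], [599.0, 321.0], [493.0, 338.0]] 0.05000095602400664
plate [ 231  208  105   50 4429] ((523.1815185546875, 152.79913330078125), (127.58228302001953, 59.9132080078125), 77.62694549560547) [[480.0, 97.0], [539.0, 84.0], [566.0, 209.0], [508.0, 222.0]] 0.055974417113028856
up [ 56 203  42  33 194] ((458.19708251953125, -82.76142120361328), (57.105079650878906, 19.234825134277344), 35.70157241821289) [[429.0, -92.0], [441.0, -107.0], [487.0, -74.0], [476.0, -58.0]] 0.06401774339178379
```

View pics/w1.png

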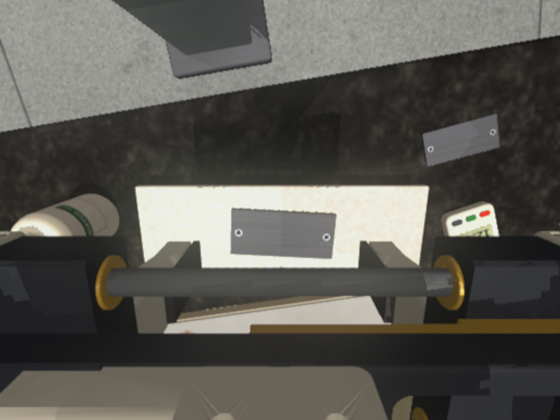

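The wrist view agrees with the top camera to about 2 mm, with the plate at px (283,233). I'll push it to the upstand with the two tips spaced apart, watching the force.

```bash
sed -i 's/^a=.*/a=np.radians(80.83-90)/; s/^C=.*/C=np.array([.5227,.151])/' h.py
python3 - <<'E'
from rig import robot
from h import *
R=ori(); Z=.0525
robot.move_gripper(.6)
robot.goto(L(-56,0,.12),R); robot.servo_line(L(-56,0,Z),R,speed=.08)
ex=R[:,0]*-1; f0=robot.read_force()@ex; print("z",robot.read_position(),robot.read_force())
robot.servo_line(L(-30,0,Z),speed=.06)
for x in np.arange(-29,-12,1.):
    robot.servo_line(L(x,0,Z),speed=.03); f=robot.read_force(); print(x,(f@ex-f0).round(2),f[2].round(2))
    if f@ex-f0<-6: break
print(robot.read_t())
robot.servo_line(L(x-25,0,Z),speed=.1); robot.servo_line(L(-60,0,.26),speed=.2)
ci=wristinfo(robot); p,d=robot.grab_frame("wrist")
cv2.imwrite("pics/w2.png",p[:,:,::-1]); print(robot.read_t())
g=cv2.cvtColor(p,cv2.COLOR_RGB2GRAY); W=cloud(ci,d); z=W[...,2]
M=(g<140)&(abs(z-.056)<.006); n,l,s,_=cv2.connectedComponentsWithStats(M.astype(np.uint8)); i=1+s[1:,4].argmax()
v,u=np.nonzero(l==i); r,b=rect(ray(ci,np.c_[u,v],.056)); print(r,b.round().tolist(),((np.array(r[0])-C*1000)@ori()[:2,:2]*[-1,1]))
E
```

```text
z [0.4677489  0.16015858 0.05294464] [0.85134646 1.08683713 1.01151753]
-29.0 -1.78 -0.76
-28.0 -1.15 0.76
-27.0 -0.84 -0.73
-26.0 -1.21 0.04
-25.0 -1.44 -0.11
-24.0 -1.1 0.04
-23.0 -0.38 -1.19
-22.0 -0.89 -0.36
-21.0 -1.1 -0.64
-20.0 -1.18 -0.62
-19.0 -5.77 2.7
-18.0 -10.13 5.47
9.1
10.7417
((540.0891723632812, 151.6727294921875), (128.03907775878906, 54.072052001953125), 80.806640625) [[503.0, 93.0], [557.0, 84.0], [577.0, 211.0], [524.0, 219.0]] [17.05972695  3.43534523]
```

View pics/w2.png

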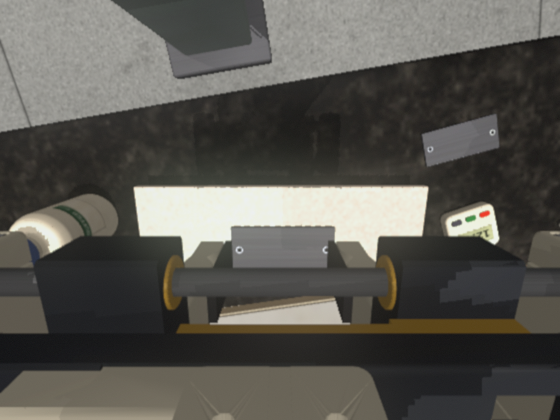

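The plate is now flush along the upstand: contact came at the expected x = -19.5, and its angle is 80.81° against the ledge's 80.83°. Next I'll push along y with the fingers shut, stop short, and measure.

```bash
cat > m.py <<'E'
from h import *
def see(robot,name):
    robot.servo_line(L(-60,60,.26),speed=.2)
    ci=wristinfo(robot); p,d=robot.grab_frame("wrist"); cv2.imwrite(f"pics/{name}w.png",p[:,:,::-1])
    t,td=robot.grab_frame("top"); cv2.imwrite(f"pics/{name}t.png",t[165:250,100:330,::-1].repeat(3,0).repeat(3,1))
    g=cv2.cvtColor(p,cv2.COLOR_RGB2GRAY); z=cloud(ci,d)[...,2]
    for nm,M,h in(("deck",(g>150)&(abs(z-.05)<.006),.05),("plate",(g<140)&(abs(z-.056)<.006),.056)):
        n,l,s,_=cv2.connectedComponentsWithStats(M.astype(np.uint8)); i=1+s[1:,4].argmax()
        v,u=np.nonzero(l==i); r,b=rect(ray(ci,np.c_[u,v],h))
        print(nm,r,((b-C*1000)@ori()[:2,:2]*[-1,1]).round(1).tolist())
    print(robot.read_t())
E
python3 - <<'E'
from rig import robot
from m import *
R=ori(); Z=.0525; ey=R[:,1]
robot.move_gripper(0)
robot.goto(L(16,-100,.13),R); robot.servo_line(L(16,-100,Z),speed=.08)
f0=robot.read_force(); print(robot.read_position(),L(16,-100,Z),f0)
for y in list(range(-90,60,15))+[64]:
    robot.servo_line(L(16,y,Z),speed=.05); f=robot.read_force()-f0; print(y,(f@ey).round(2),f.round(1).tolist())
    if abs(f@ey)>10: print("STOP");break
robot.servo_line(L(16,y-12,Z),speed=.08); robot.servo_line(L(0,y-12,.12),speed=.15)
see(robot,"a")
E
```

```text
[0.52293863 0.04989723 0.05297004] [0.52255909 0.04972819 0.0525    ] [-0.01508907 -0.71257564  0.60960642]
-90 -0.05 [-0.6, 0.0, -0.6]
-75 0.3 [1.1, 0.1, -0.0]
-60 0.56 [0.1, 0.5, 0.0]
-45 0.17 [-0.3, 0.2, -0.9]
-30 0.97 [0.1, 1.0, -0.9]
-15 0.16 [0.4, 0.1, -0.6]
0 0.6 [1.2, 0.4, -1.1]
15 0.29 [0.1, 0.3, -0.4]
30 0.88 [0.8, 0.8, -0.1]
45 1.44 [0.2, 1.4, -1.3]
64 0.12 [-0.5, 0.2, -0.4]
deck ((515.7264404296875, 153.26539611816406), (359.0882263183594, 105.49971771240234), 81.47321319580078) [[-58.0, -179.0], [47.5, -177.8], [43.5, 181.3], [-62.0, 180.1]]
plate ((545.8364868164062, 295.08331298828125), (129.03399658203125, 19.775836944580078), 80.82217407226562) [[-10.0, 81.4], [9.8, 81.4], [9.8, 210.4], [-10.0, 210.4]]
20.4583
```

View pics/aw.png

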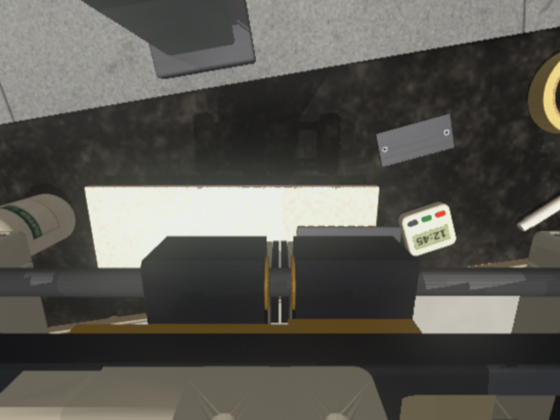

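The plate is flush (near edge at x = -10, angle 80.82°) and overhangs about 30 mm, so it needs about 13 mm more to reach 43 mm.

```bash
python3 - <<'E'
from rig import robot
from m import *
R=ori(); Z=.0525
robot.goto(L(16,52,.12),R); robot.servo_line(L(16,52,Z),speed=.08)
robot.servo_line(L(16,77,Z),speed=.04); print(robot.read_position()-L(16,77,Z))
robot.servo_line(L(16,62,Z),speed=.08); robot.servo_line(L(0,62,.12),speed=.15)
# light seating press against the upstand
robot.goto(L(-45,142,.12),R); robot.servo_line(L(-45,142,Z),speed=.08)
ex=-R[:,0]; f0=robot.read_force()@ex
robot.servo_line(L(-23,142,Z),speed=.06)
for x in np.arange(-22,-17.5,.5):
    robot.servo_line(L(x,142,Z),speed=.02); f=robot.read_force()@ex-f0
    if f<-3.5: break
print(x,f)
robot.servo_line(L(-45,142,Z),speed=.08); robot.servo_line(L(-60,130,.12),speed=.15)
see(robot,"b")
robot.goto([.36,-.15,.27],R); print(robot.read_t())
t,_=robot.grab_frame("top"); cv2.imwrite("pics/ct.png",cv2.resize(t[160:255,20:330,::-1],None,fx=2.5,fy=2.5,interpolation=2))
E
```

```text
[ 4.32233478e-05  2.39379666e-04 -9.49298409e-05]
-19.0 -6.313513568384169
deck ((516.6832275390625, 153.06263732910156), (358.7734375, 105.1421890258789), 81.06314086914062) [[-58.1, -178.5], [47.0, -178.1], [45.6, 180.7], [-59.6, 180.2]]
plate ((544.5394897460938, 309.2640380859375), (131.56112670898438, 31.18572998046875), 71.97845458984375) [[-29.2, 97.1], [1.6, 92.3], [21.9, 222.3], [-8.9, 227.1]]
29.6917
31.1333
```

View pics/ct.png

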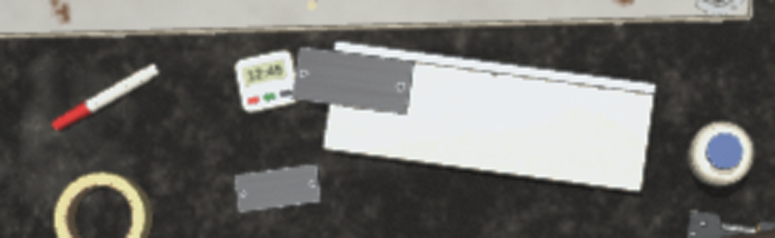

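In this crop the plate lies along the upstand with its left end over the ledge end, beside the timer. I'll get numbers from the top camera, since the wrist mask was partly hidden by the gripper.

```bash
python3 - <<'E'
from rig import robot
from m import *
ci=robot.camera_info("top"); p,d=robot.grab_frame("top"); g=cv2.cvtColor(p,cv2.COLOR_RGB2GRAY); z=cloud(ci,d)[...,2]
R=ori()
def led(P): return ((P-C*1000)@R[:2,:2]*[-1,1]).round(1).tolist()
hsv=cv2.cvtColor(p,cv2.COLOR_RGB2HSV)
roi=np.zeros_like(g,bool); roi[172:245,130:290]=1
for nm,M,h in(("plate",roi&(g>75)&(g<165)&(abs(z-.056)<.012),.056),("deck",roi&(g>185)&(abs(z-.053)<.02),.05)):
    M=cv2.morphologyEx(M.astype(np.uint8),cv2.MORPH_OPEN,np.ones((3,3)))
    n,l,s,_=cv2.connectedComponentsWithStats(M); i=1+s[1:,4].argmax(); v,u=np.nonzero(l==i)
    r,b=rect(ray(ci,np.c_[u,v],h)); print(nm,r,led(b),np.median(z[l==i]))
    print(nm)
    # near-side edge line fit
    cols=np.unique(u)[4:-4]; P=ray(ci,np.c_[cols,[v[u==c].max()+.5 for c in cols]],h)[:,:2]*1000
    q=np.array(led(P)); 
    if nm=="plate": k=np.polyfit(q[:,1],q[:,0],1); print("near edge x at y=158:",np.polyval(k,158),"slope deg",np.degrees(k[0]))
E
```

```text
plate ((564.9807739257812, 299.46612548828125), (130.54042053222656, 61.67245864868164), 81.42755126953125) [[-12.1, 87.7], [49.6, 88.4], [48.2, 218.9], [-13.4, 218.3]] 0.05639117734220257
plate
near edge x at y=158: -12.037549182318749 slope deg 0.5556292625114051
deck ((521.913330078125, 149.8390350341797), (362.16302490234375, 120.03878784179688), 80.90943145751953) [[-60.4, -182.4], [59.7, -182.3], [59.2, 179.9], [-60.9, 179.7]] 0.05088336983900156
deck
```

The overhang estimates spread from 39 to 43 mm. I'll take one unobstructed close look, with the tool turned 90° so the gripper doesn't cover the plate.

```bash
cat > look.py <<'E'
from rig import robot
from m import *
R=ori(); R2=np.c_[R[:,1],-R[:,0],R[:,2]]
robot.goto(L(-25,55,.26),R2)
ci=wristinfo(robot); p,d=robot.grab_frame("wrist"); cv2.imwrite("pics/look.png",p[:,:,::-1])
g=cv2.cvtColor(p,cv2.COLOR_RGB2GRAY); z=cloud(ci,d)[...,2]
def led(P): return ((P-C*1000)@R[:2,:2]*[-1,1]).round(1).tolist()
for nm,M,h in(("deck",(g>150)&(abs(z-.05)<.003),.05),("up",(abs(z-.064)<.003),.064),("plate",(g<140)&(abs(z-.056)<.003),.056)):
    n,l,s,_=cv2.connectedComponentsWithStats(M.astype(np.uint8)); i=1+s[1:,4].argmax()
    v,u=np.nonzero(l==i); r,b=rect(ray(ci,np.c_[u,v],h)); print(nm,s[i],r[1:],led(b))
print(robot.read_t())
E
python3 look.py
```

```text
deck [  370     0   110   267 20464] ((326.9377136230469, 113.98572540283203), 89.98605346679688) [[122.1, -70.5], [234.6, -52.4], [182.6, 270.4], [70.1, 252.3]]
up [ 340   72   19  164 1481] ((184.62844848632812, 11.823673248291016), 80.86161804199219) [[49.0, -4.1], [60.9, -4.1], [60.8, 180.5], [48.9, 180.5]]
plate [ 293   30   58  154 6362] ((163.70249938964844, 61.021236419677734), 80.70590209960938) [[-9.2, 59.1], [51.8, 59.0], [52.2, 222.7], [-8.8, 222.8]]
34.6833
```

View pics/look.png

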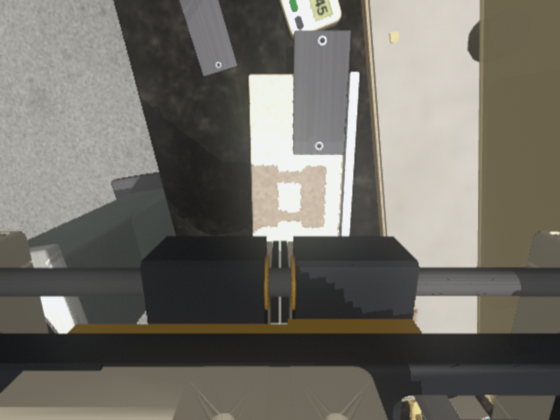

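The close view shows the plate at px (322,92), flat along the upstand with angles of 80.7° and 80.9°. It overhangs about 42 mm, close to the 43 mm target, and nothing else has moved. I'm handing it in.

```bash
python3 -c "
from rig import robot
print(robot.job_done(),robot.read_t())"
```

```text
the job is handed in; nothing more can be done
the job is handed in; nothing more can be done
```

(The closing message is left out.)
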